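Open the ratchet bar clamp on the mended chopping board

TASK

The glue on the mended chopping board has set, so open the bar clamp: with a fingertip press down the yellow release on the sliding jaw and, keeping it down, push the jaw back along its bar, away from the board, until it is against the end stop, then let go and draw clear. Leave the board lying on its battens and everything else on the table where it is; nothing is to be gripped or lifted.

Things in the scene. Friction and masses are not known exactly. Their poses are not given: they have to be found in the camera images.
- clamp: Plywood glue-up board fast on the table (9 mm thick, x -115 to 115, y -305 to 125 mm) with a ratchet bar clamp: aluminium bar along y at x = 0 (16 mm wide, top at 46 mm), fixed blue jaw at the -y end, sliding blue jaw, blue end stop at the +y end. Two 48 mm high battens carry the chopping board. Origin at table height under the bar, z up; +y is the way the sliding jaw opens, away from the board.
- slide (a joint): Opening of the sliding jaw, m: 0 = against the chopping board (as found), 0.120 = fully back against the end stop. About 3 N slides it and it stays where left. Ratchet teeth (10 mm pitch, under the bar) block opening unless the yellow release is down; if that comes up on the way, the jaw locks at the next tooth and it must be pressed again.
- release (a joint): How far the yellow release is pressed, m: 0 = up, 0.007 = fully down on a hard stop. The ratchet is free from about 0.0035. A spring: 3 N starts it, 5.5 N holds it at 0.0035, 8 N fully down. It rides on the sliding jaw and springs up when let go.
- release_top (a point): Centre of the yellow release's flat top, a pad 40 mm across the bar by 44 mm along it, 64 mm above the table when up. It lies in a well, open at the sides and 50 mm long along the bar, between the sliding jaw's plate (to -y, 44 mm wide, top at 88 mm; its face on the board is 39 mm to -y of this point) and the thumb rest. Axes as the clamp's.
- thumb_rest (a point): Middle of the exposed face of the thumb rest, 74 mm above the table: an upright blue block, part of the sliding jaw, 40 mm wide, 12 mm thick, top at 84 mm, just behind the yellow release (its face is 25 mm to +y of the release's centre). Pushing this face in +y opens the jaw. Axes as the clamp's.
- board: The mended wooden chopping board, 220 x 160 x 18 mm, loose, lying flat on the battens with its 160 mm between the jaws. Origin at the centre of its underside (48 mm above the table).
- glue_pot: White jar of glue with a blue cap, 52 mm across, 72 mm tall, standing on the plywood beside the bar; origin at the centre of its underside.
- glue_brush: Flat glue brush about 127 mm long, 10 mm high, lying on the plywood on the other side of the bar; origin under its middle.
- funnel: Red plastic funnel standing on its 116 mm mouth, spout up, 105 mm tall; origin at the centre of its underside.
- bowl: Glass bowl, 150 mm across, 65 mm tall; origin at the centre of its underside.
- spoon_rest: White and blue ceramic spoon rest, 100 x 92 x 18 mm; origin at the centre of its underside.
- mug: White ceramic mug, 82 mm across, 88 mm tall; origin at the centre of its underside.
Mind the look-alikes: they are no part of the job. There is more than one size of the glue_pot; the one meant has the size given above. Of the things that look like the spoon_rest, take the one that is farthest to the robot's left at the start.

How it is judged:
On the way, in this order (a step that is already met when the one before it is completed fails the run):
1. the yellow release is pressed down far enough to free the ratchet (value of joint release above 0.003 m), for 0.1 s.
2. the sliding jaw is pushed right back to the end stop (value of joint slide above 0.115 m), for 0.2 s.
At the end, for the whole second after the job is handed in: The sliding jaw rests within 5 mm of its end stop (joint slide above 0.115) and still, the yellow release has sprung up (under 2 mm), the chopping board lies flat within 15 mm of where it was, and the glue pot, brush, funnel, bowl, spoon rest and mug stand upright within 20 mm of where they were (value of joint slide above 0.115 m and velocity of joint slide between -0.005 and 0.005 m/s and value of joint release below 0.002 m and distance of board from where it was at the start of the episode below 0.015 m and angle between board's own z axis and vertical below 0.1 rad and linear speed of board below 0.02 m/s and distance of each of glue_pot, glue_brush, funnel, bowl, spoon_rest, mug from where it was at the start of the episode below 0.02 m and angle between each of glue_pot, glue_brush, funnel, bowl, spoon_rest, mug's own z axis and vertical below 0.25 rad); the robot touches nothing.
It fails at once if the chopping board is lifted, tipped or shoved (over 8 mm up, 0.1 rad or 15 mm) (height (world z) of board above 0.056 m or angle between board's own z axis and vertical above 0.1 rad or distance of board from where it was at the start of the episode above 0.015 m).
It fails at once if the glue pot or brush is lifted, tipped or moved more than 20 mm (not (distance of glue_pot from where it was at the start of the episode below 0.02 m and angle between glue_pot's own z axis and vertical below 0.25 rad) or not (distance of glue_brush from where it was at the start of the episode below 0.02 m and angle between glue_brush's own z axis and vertical below 0.25 rad)).
It fails at once if the funnel, bowl, spoon rest or mug is lifted, tipped or moved more than 20 mm (not (distance of funnel from where it was at the start of the episode below 0.02 m and angle between funnel's own z axis and vertical below 0.25 rad) or not (distance of bowl from where it was at the start of the episode below 0.02 m and angle between bowl's own z axis and vertical below 0.25 rad) or not (distance of spoon_rest from where it was at the start of the episode below 0.02 m and angle between spoon_rest's own z axis and vertical below 0.25 rad) or not (distance of mug from where it was at the start of the episode below 0.02 m and angle between mug's own z axis and vertical below 0.25 rad)).
It also fails if it takes over 32 s, if anything falls off the work surface, if the arm or the gripper's body presses on something with over 40 N, if the wrist force passes 120 N, or if a joint passes its speed limit or range.

ROBOT

A 6-joint arm with a two-finger parallel gripper is mounted at the origin on the work surface. World frame = base frame: x ahead of the robot, y to its left, z up, the work surface at z = 0. Lengths are in m, angles in rad, forces in N, time in s.
With the tool pointing down it reaches from about 0.35 to 0.775 m from the base axis. Payload 5.5 kg.
Tool frame: the origin (TCP) lies on the mounting face of the last link; the fingertips stand 173 mm ahead of it and the grasp point (between the pads) lies 155 mm ahead of it; z points along the fingers, y is the direction in which the jaws open and shut (so a half turn about z gives the same grasp; the last joint's range is limited). The gripper opens to 85 mm and grips with 20 to 120 N. Pads are 22 mm wide; open, the fingers measure 114 mm over their backs; the gripper's body (76 mm by 85 mm) begins 54 mm behind the grasp point. The pads swing forward as they close: fully open they stand 13 mm farther back than shut.
Start: joints at [-0.14, 0.313, 0.046, 1.304, 0, 1.431], TCP at [0.575, -0, 0.405] pointing down, gripper open.
Joint ranges: [-2.76, 2.76], [-0.86, 1.69], [-1.03, 1.26], [-2.2, 2.34], [-1.47, 1.5], [-3.14, 3.14]. Speed limits (rad/s): [2.57, 2.57, 3.14, 3.14, 3.14, 3.14].

INTERFACE

Orientations are given as a unit quaternion [w, x, y, z].
In Python, from workcell import get_state, eyes, env gives the robot as it stands. The module is installed in compiled form; this text tells all that it offers.
- The arm moves only by the tool carry_out, never from a script. Its argument "motion" is a list of rows, each an object of numbers: "jaw": the opening, from -1 (shut) to 1 (fully open); "tx", "ty", "tz": the shift along the tool's x, y, z in cm; "wx", "wy", "wz": the turn, a rotation vector about the tool's x, y, z in degrees. In form: [{"jaw": .., "tx": .., "ty": .., "tz": .., "wx": .., "wy": .., "wz": ..}, ...]. A call has 1 to 20 rows; each row shifts and turns the commanded pose from where the row before left it, along the tool's axes as they then stand; what a row does not reach is not made up. A row lasts 1/8 s, in which the tool goes at most 62.5 mm and 10.7 degrees, less where a joint would pass 70% of its speed; a pose out of reach is approached as far as the arm can. A call with a gripper value outside its range is refused whole. The fingers move at their own pace and stop on an object; "force" is the grip in N (left out, the last holds). Time passes only in rows, so rows that do not move let the fingers close. It gives the time, the measured TCP pose, the force and the opening at its end, in the units of the state.
- get_state(): the state, without advancing time (a new reading comes with each control period).
- eyes.read_camera(name): name is "scene" or "side" or "wrist"; returns the picture (420x560x3 uint8, blue, green, red); there is no depth.
- eyes.calibration(name): a dict with "K" (3x3 intrinsics, pixels), "camera_from_world" (4x4, takes a point from world to camera coordinates). Camera axes: x right, y up, looking along -z (the intrinsics and any distortion apply to the point x, -y, -z); pixel columns grow to the right and rows downward; lengths in m; the calibration is good to about 2 mm. A picture is of the moment at which its call begins: read the wrist's pose just before it. calibration takes no time and is no camera call; for the wrist camera it gives the pose at the moment of the call.
- env.hand_in(): hands the job in, once; it reports no verdict.
The state is a dict: "clock": time; "joint_pos": joint angles; "qvel": joint speeds; "tau": joint torques, N m; "tcp_pos": TCP position; "orientation": TCP orientation; "wrist_force": force on the tool from outside, world axes, zero at the start; "ft_torque": the same for the moment, N m; "finger_gap": finger opening in m.
Only numpy, scipy, OpenCV 4.12 (cv2) and the standard library are available. Lean on these libraries where they do the work, as an engineer would, in place of code of your own. Each camera call takes 0.05 s, during which the arm holds its last target.

## Working session

There is one attempt and no reset: what is moved stays moved. The work goes in short steps, Python scripts to look and compute and a tool call to move; the robot and the scene stay as the last step left them, time stands still between calls to the robot, and variables do not carry over. Pictures are saved under pics/ and viewed, and the job is handed in when it is done.

Besides the shell and the picture viewer there is one more tool, called after "Call:" as name([rows], argument=value, ...), one row to a line, values as JSON. carry_out: Moves the arm, as the interface text tells. Its arguments: {"type":"object","properties":{"motion":{"type":"array"},"force":{"type":"number"}},"required":["motion"]}

```bash
mkdir -p pics
python3 - <<'E'
from workcell import get_state, eyes, env
import cv2,numpy as np
s=get_state();print(s)
for n in ["scene","side","wrist"]:
    c=eyes.calibration(n);print(n,np.array(c["K"]).round(1).tolist(),np.array(c["camera_from_world"]).round(3).tolist(),c.keys())
    cv2.imwrite(f"pics/{n}0.png",eyes.read_camera(n))
E
```

```text
{'clock': 0.0, 'joint_pos': array([-1.39568397e-01,  3.14004654e-01,  4.49791218e-02,  1.30363455e+00,
        1.62899963e-05,  1.43120252e+00]), 'qvel': array([ 0.00115975,  0.00129689,  0.0008724 , -0.00112913, -0.00019933,
        0.00136509]), 'tau': array([-2.90074182e-03, -4.80629075e+01,  2.98531097e+01,  1.95313990e-02,
       -3.83516899e-04, -4.27451073e-05]), 'tcp_pos': array([5.74794272e-01, 3.95301276e-05, 4.03806239e-01]), 'orientation': array([-7.49106658e-04,  7.07097497e-01,  7.07115452e-01, -5.54346505e-04]), 'wrist_force': array([-0.40448519, -0.23962234,  0.99455298]), 'ft_torque': array([ 0.0207569 ,  0.01797404, -0.08043849]), 'finger_gap': 0.08551460951117833}
scene [[420.7, 0.0, 276.7], [0.0, 420.7, 206.1], [0.0, 0.0, 1.0]] [[0.805, 0.593, 0.006, -0.376], [-0.51, 0.687, 0.517, 0.334], [0.302, -0.42, 0.856, -1.785], [0.0, 0.0, 0.0, 1.0]] dict_keys(['K', 'camera_from_world'])
side [[426.0, 0.0, 279.7], [0.0, 426.0, 211.7], [0.0, 0.0, 1.0]] [[0.765, -0.644, 0.015, -0.535], [0.467, 0.571, 0.675, -0.248], [-0.443, -0.509, 0.738, -1.209], [0.0, 0.0, 0.0, 1.0]] dict_keys(['K', 'camera_from_world'])
wrist [[328.8, 0.0, 274.2], [0.0, 328.8, 205.9], [0.0, 0.0, 1.0]] [[1.0, -0.0, -0.001, -0.574], [-0.0, 0.949, -0.315, 0.04], [0.001, 0.315, 0.949, -0.381], [0.0, 0.0, 0.0, 1.0]] dict_keys(['K', 'camera_from_world'])
```

View pics/scene0.png

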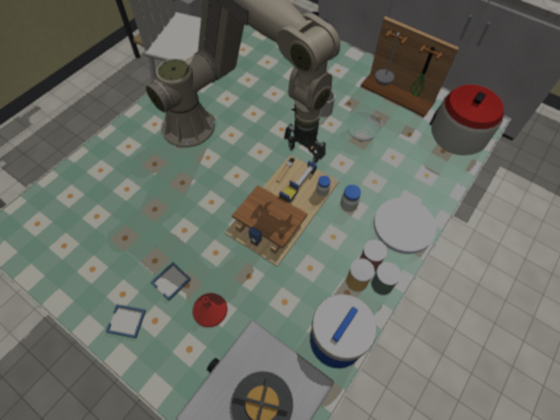

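View pics/side0.png

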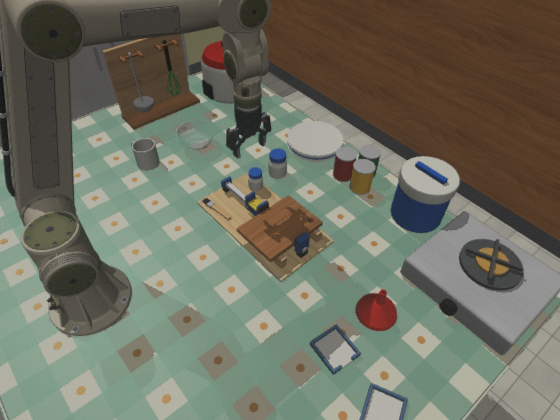

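View pics/wrist0.png

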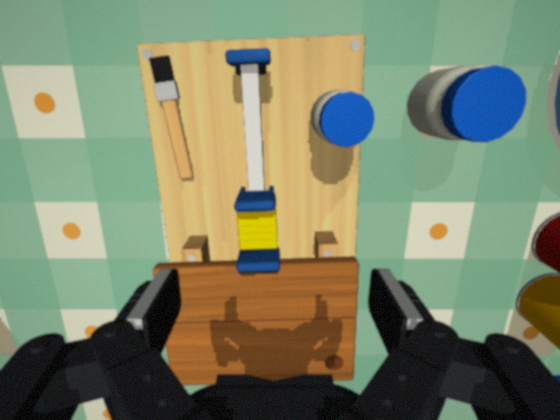

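The wrist view shows the yellow release at about (258,230). The jaw plate is at (258,261), the thumb rest at (256,198) and the end stop at (248,57). The bar runs almost along world y. The brush is on the left, at (170,115). There are two blue-capped jars: the smaller at (343,119) stands on the plywood, so it is the glue pot, and the larger at (483,103) is off the plywood. I only need to avoid both.

```bash
cat > h.py <<'E'
from workcell import get_state, eyes, env
import cv2,numpy as np
def ray(c,u,v,z):
    K=np.array(c["K"]);T=np.array(c["camera_from_world"])
    d=np.linalg.inv(K)@[u,v,1];d=np.array([d[0],-d[1],-d[2]])
    R=T[:3,:3];o=-R.T@T[:3,3];w=R.T@d
    return o+w*(z-o[2])/w[2]
def yellow(img,roi):
    h=cv2.cvtColor(img,cv2.COLOR_BGR2HSV)
    m=cv2.inRange(h,(22,150,80),(35,255,255)); z=np.zeros_like(m);x0,x1,y0,y1=roi;z[y0:y1,x0:x1]=m[y0:y1,x0:x1];return z
E
python3 - <<'E'
from h import *
for n,roi in [("wrist",(220,300,180,280)),("side",(235,280,185,225)),("scene",(270,310,175,205))]:
    c=eyes.calibration(n);img=cv2.imread(f"pics/{n}0.png")
    m=yellow(img,roi);cs,_=cv2.findContours(m,0,2);k=max(cs,key=cv2.contourArea)
    r=cv2.minAreaRect(k);b=cv2.boxPoints(r)
    print(n,r,[ray(c,*p,.064).round(4).tolist() for p in b],ray(c,*r[0],.064).round(4))
c=eyes.calibration("wrist");img=cv2.imread("pics/wrist0.png")
h=cv2.cvtColor(img,cv2.COLOR_BGR2HSV)
# bar edges: bright low-sat pixels per row
L=[]
for v in range(85,180,10):
    row=h[v,225:285];ok=np.where((row[:,1]<60)&(row[:,2]>110))[0]+225
    if len(ok): L.append(ray(c,ok.mean(),v,.046)[:2]);print(v,ok.min(),ok.max())
L=np.array(L);p=np.polyfit(L[:,1],L[:,0],1);print("bar x=",p,"yaw deg",np.degrees(np.arctan(-p[0])))
# plywood corners
for u,v in [(139,45),(365,36)]: print(ray(c,u,v,.009).round(3))
cv2.imwrite("pics/crop.png",cv2.resize(img[20:300,130:410],None,fx=2.1,fy=2.1))
E
```

```text
wrist ((256.9709777832031, 229.94891357421875), (38.05259704589844, 39.57680130004883), 86.98721313476562) [[0.5364, -0.027, 0.064], [0.5759, -0.0248, 0.064], [0.578, -0.0665, 0.064], [0.5369, -0.0688, 0.064]] [ 0.5568 -0.0464  0.064 ]
side ((254.5059051513672, 202.57647705078125), (9.111080169677734, 9.978801727294922), 40.60129928588867) [[0.5353, -0.0321, 0.064], [0.5727, -0.0182, 0.064], [0.5736, -0.0539, 0.064], [0.5366, -0.0671, 0.064]] [ 0.5544 -0.043   0.064 ]
scene ((290.1951599121094, 190.75611877441406), (8.745731353759766, 7.183992862701416), 38.65980911254883) [[0.5408, -0.0519, 0.064], [0.5396, -0.0219, 0.064], [0.5738, -0.0266, 0.064], [0.5747, -0.0564, 0.064]] [ 0.5573 -0.0393  0.064 ]
85 242 259
95 242 259
105 243 260
115 244 260
125 244 260
135 245 261
145 246 262
155 246 262
165 247 262
175 248 263
bar x= [-0.03665676  0.55528835] yaw deg 2.0993378119282995
[0.438 0.132 0.009]
[0.665 0.14  0.009]
```

View pics/crop.png

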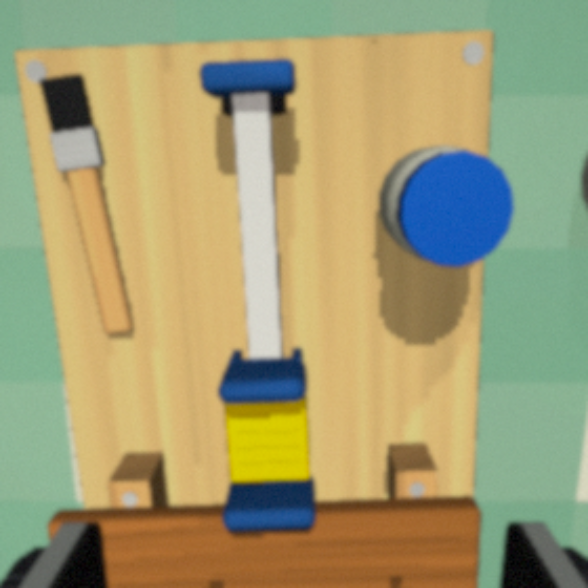

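Call:
carry_out([
  {"jaw": -1,"wz": -2.1},
  {"jaw": -1,"tx": -1.4,"ty": -0.65},
  {"jaw": -1,"tx": -1.4,"ty": -0.65},
  {"jaw": -1,"tx": -1.4,"ty": -0.65},
  {"jaw": -1,"tz": 2.5},
  {"jaw": -1,"tz": 2.5},
  {"jaw": -1,"tz": 2.5},
  {"jaw": -1,"tz": 2.5},
  {"jaw": -1},
  {"jaw": -1},
], force=40)

```text
invalid input at $.motion[0]: expected keys jaw, tx, ty, tz, wx, wy, wz
```

Run:
```python
from h import *
s=get_state();print({k:np.round(s[k],4).tolist() for k in ["clock","tcp_pos","orientation","wrist_force","finger_gap"]})
out=[]
for n in ["wrist","side"]:
    img=eyes.read_camera(n);cv2.imwrite(f"pics/{n}1.png",img)
    c=eyes.calibration(n)
    if n=="wrist":
        m=yellow(img,(150,400,50,420));cs,_=cv2.findContours(m,0,2);k=max(cs,key=cv2.contourArea);r=cv2.minAreaRect(k);print(r,[ray(c,*p,.064).round(4).tolist() for p in cv2.boxPoints(r)])
    else: cv2.imwrite("pics/side1c.png",cv2.resize(img[110:290,180:360],None,fx=3.3,fy=3.3))
```

```text
{'clock': 0.15, 'tcp_pos': [0.5749, 0.0, 0.404], 'orientation': [-0.0005, 0.7071, 0.7071, -0.0004], 'wrist_force': [-0.1171, 0.4818, 0.9015], 'finger_gap': 0.0856}
((256.8970947265625, 229.8382568359375), (38.09968948364258, 39.5742073059082), 87.27368927001953) [[0.5365, -0.0268, 0.064], [0.576, -0.0248, 0.064], [0.5779, -0.0666, 0.064], [0.5369, -0.0687, 0.064]]
```

View pics/wrist1.png

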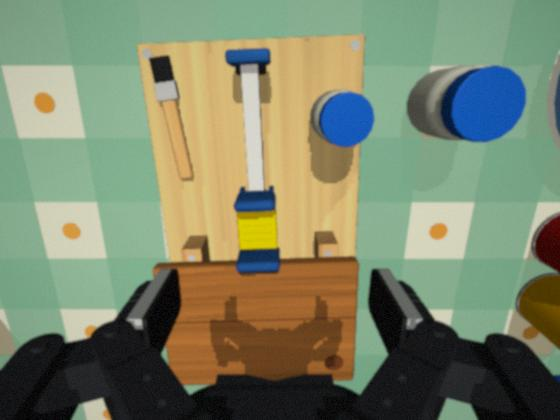

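View pics/side1c.png

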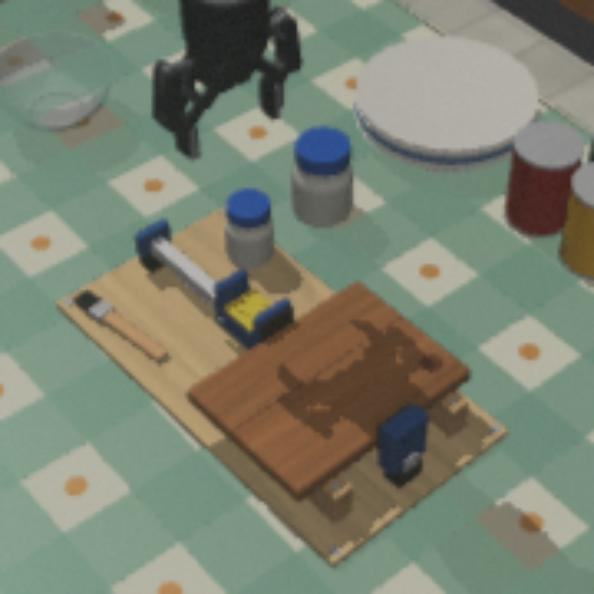

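The call was refused because every row needs all seven keys. Nothing moved, and the views are the same as before, with the release at (257,230) in the wrist view.

Call:
carry_out([
  {"jaw": -1,"tx": 0,"ty": 0,"tz": 0,"wx": 0,"wy": 0,"wz": -2.1},
  {"jaw": -1,"tx": -1.4,"ty": -0.65,"tz": 0,"wx": 0,"wy": 0,"wz": 0},
  {"jaw": -1,"tx": -1.4,"ty": -0.65,"tz": 0,"wx": 0,"wy": 0,"wz": 0},
  {"jaw": -1,"tx": -1.4,"ty": -0.65,"tz": 0,"wx": 0,"wy": 0,"wz": 0},
  {"jaw": -1,"tx": 0,"ty": 0,"tz": 2.5,"wx": 0,"wy": 0,"wz": 0},
  {"jaw": -1,"tx": 0,"ty": 0,"tz": 2.5,"wx": 0,"wy": 0,"wz": 0},
  {"jaw": -1,"tx": 0,"ty": 0,"tz": 2.5,"wx": 0,"wy": 0,"wz": 0},
  {"jaw": -1,"tx": 0,"ty": 0,"tz": 2.5,"wx": 0,"wy": 0,"wz": 0},
  {"jaw": -1,"tx": 0,"ty": 0,"tz": 0,"wx": 0,"wy": 0,"wz": 0},
  {"jaw": -1,"tx": 0,"ty": 0,"tz": 0,"wx": 0,"wy": 0,"wz": 0},
], force=40)

```text
clock: 1.5
tcp_pos: [0.5572, -0.0433, 0.3057]
orientation: [0.001, 0.694, 0.72, 0.0]
wrist_force: [-0.0, -1.5, 0.2]
finger_gap: 0.0002
```

Run:
```python
from h import *
s=get_state();print({k:np.round(s[k],4).tolist() for k in ["clock","tcp_pos","orientation","wrist_force","finger_gap"]})
for n in ["wrist","side"]:
    img=eyes.read_camera(n);cv2.imwrite(f"pics/{n}1.png",img)
    c=eyes.calibration(n)
    if n=="side": cv2.imwrite("pics/side1c.png",cv2.resize(img[110:290,180:360],None,fx=3.3,fy=3.3))
```

```text
{'clock': 1.5, 'tcp_pos': [0.5572, -0.0433, 0.3057], 'orientation': [0.0005, 0.6943, 0.7197, 0.0003], 'wrist_force': [-0.0118, -1.5147, 0.2203], 'finger_gap': 0.0002}
```

View pics/wrist1.png

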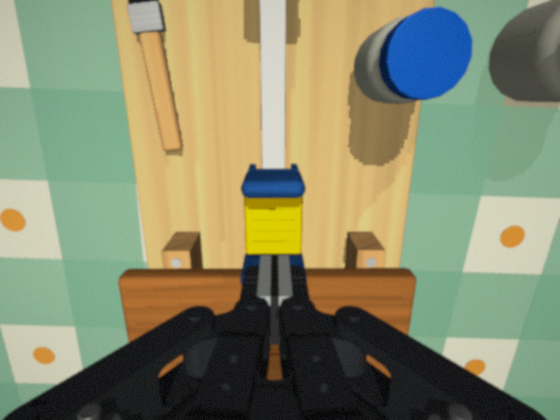

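View pics/side1c.png

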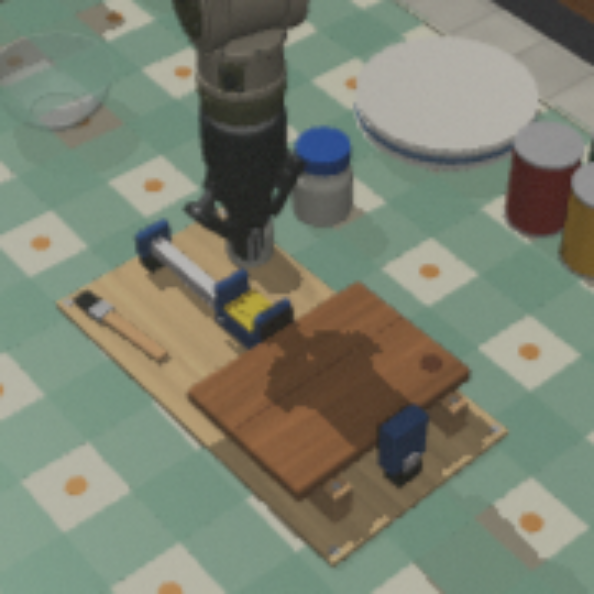

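The wrist view shows the shut fingertips at (275,258), in line with the bar and release (273,225), so I'll descend into the well.

Run:
```python
from h import *
c=eyes.calibration("wrist");img=cv2.imread("pics/wrist1.png")
print("tip",ray(c,275,256,.133))
m=yellow(img,(200,340,180,260));ys,xs=np.where(m);print(xs.min(),xs.max(),ys.min(),ys.max())
for v in (ys.min(),ys.max()):print(ray(c,273,v,.064).round(4))
for v in (166,196): print("rest top",ray(c,273,v,.084).round(4))
```

```text
tip [ 0.55796068 -0.03396137  0.133     ]
244 302 197 254
[ 0.5566 -0.0252  0.064 ]
[ 0.5581 -0.0676  0.064 ]
rest top [ 0.5558 -0.      0.084 ]
rest top [ 0.5564 -0.0185  0.084 ]
```

Call:
carry_out([
  {"jaw": -1,"tx": 0,"ty": 0,"tz": 2,"wx": 0,"wy": 0,"wz": 0},
  {"jaw": -1,"tx": 0,"ty": 0,"tz": 1.5,"wx": 0,"wy": 0,"wz": 0},
  {"jaw": -1,"tx": 0,"ty": 0,"tz": 0.5,"wx": 0,"wy": 0,"wz": 0},
  {"jaw": -1,"tx": 0,"ty": 0,"tz": 0,"wx": 0,"wy": 0,"wz": 0},
])

```text
clock: 2.1
tcp_pos: [0.5571, -0.0427, 0.2646]
orientation: [-0.0, 0.694, 0.72, -0.0]
wrist_force: [0.2, -0.5, 0.4]
finger_gap: 0.0
```

Run:
```python
from h import *
s=get_state();print({k:np.round(s[k],4).tolist() for k in ["clock","tcp_pos","wrist_force"]})
for n in ["wrist","side"]:
    img=eyes.read_camera(n)
    cv2.imwrite(f"pics/{n}2.png",cv2.resize(img[150:270,190:350],None,fx=5,fy=5) if n=="wrist" else cv2.resize(img[150:250,200:320],None,fx=5,fy=5))
```

```text
{'clock': 2.1, 'tcp_pos': [0.5571, -0.0427, 0.2646], 'wrist_force': [0.183, -0.4958, 0.3548]}
```

View pics/wrist2.png

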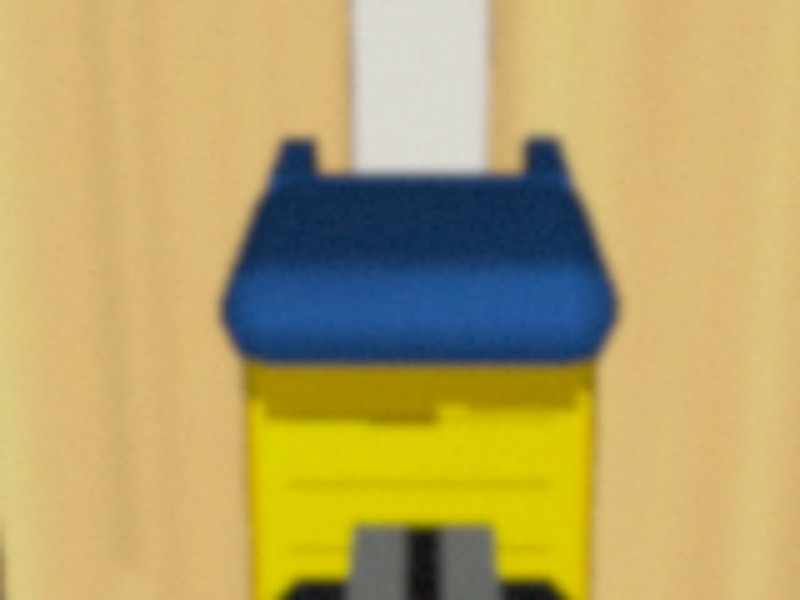

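View pics/side2.png

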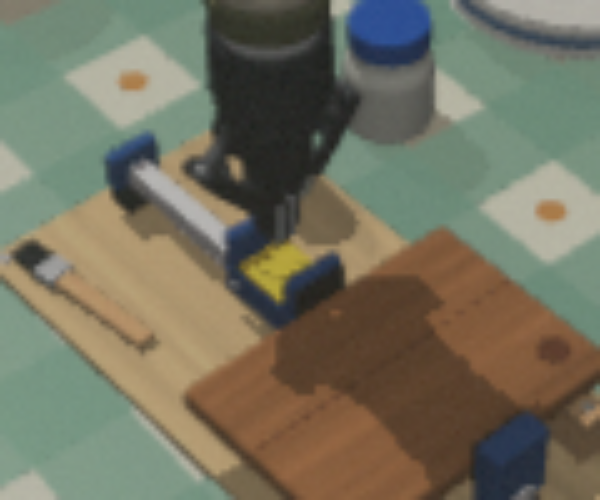

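The fingers line up with the middle of the release and are clear of both walls. Going down to contact.

Call:
carry_out([
  {"jaw": -1,"tx": 0,"ty": 0,"tz": 1,"wx": 0,"wy": 0,"wz": 0},
  {"jaw": -1,"tx": 0,"ty": 0,"tz": 1,"wx": 0,"wy": 0,"wz": 0},
  {"jaw": -1,"tx": 0,"ty": 0,"tz": 0.5,"wx": 0,"wy": 0,"wz": 0},
  {"jaw": -1,"tx": 0,"ty": 0,"tz": 0.3,"wx": 0,"wy": 0,"wz": 0},
  {"jaw": -1,"tx": 0,"ty": 0,"tz": 0.1,"wx": 0,"wy": 0,"wz": 0},
  {"jaw": -1,"tx": 0,"ty": 0,"tz": 0,"wx": 0,"wy": 0,"wz": 0},
])

```text
clock: 2.95
tcp_pos: [0.5568, -0.0426, 0.2359]
orientation: [-0.0, 0.694, 0.72, -0.0]
wrist_force: [-3.2, 0.4, 3.6]
finger_gap: -0.0002
```

Call:
carry_out([
  {"jaw": -1,"tx": 0,"ty": 0,"tz": 0.3,"wx": 0,"wy": 0,"wz": 0},
  {"jaw": -1,"tx": 0,"ty": 0,"tz": 0.2,"wx": 0,"wy": 0,"wz": 0},
  {"jaw": -1,"tx": 0,"ty": 0,"tz": 0,"wx": 0,"wy": 0,"wz": 0},
  {"jaw": -1,"tx": 0,"ty": 0,"tz": 0,"wx": 0,"wy": 0,"wz": 0},
])

```text
clock: 3.45
tcp_pos: [0.557, -0.0427, 0.2313]
orientation: [0.0, 0.694, 0.72, 0.0]
wrist_force: [-3.8, 1.7, 8.0]
finger_gap: 0.0001
```

Force is 8 N with the tip at about 58 mm, so the release is almost fully down. Now pushing along +y.

Call:
carry_out([
  {"jaw": -1,"tx": 0.4,"ty": 0,"tz": 0.05,"wx": 0,"wy": 0,"wz": 0},
  {"jaw": -1,"tx": 0.4,"ty": 0,"tz": 0,"wx": 0,"wy": 0,"wz": 0},
  {"jaw": -1,"tx": 0.4,"ty": 0,"tz": 0,"wx": 0,"wy": 0,"wz": 0},
  {"jaw": -1,"tx": 0.4,"ty": 0,"tz": 0,"wx": 0,"wy": 0,"wz": 0},
  {"jaw": -1,"tx": 0.4,"ty": 0,"tz": 0,"wx": 0,"wy": 0,"wz": 0},
  {"jaw": -1,"tx": 0.4,"ty": 0,"tz": 0,"wx": 0,"wy": 0,"wz": 0},
  {"jaw": -1,"tx": 0.4,"ty": 0,"tz": 0,"wx": 0,"wy": 0,"wz": 0},
  {"jaw": -1,"tx": 0.4,"ty": 0,"tz": 0,"wx": 0,"wy": 0,"wz": 0},
])

```text
clock: 4.45
tcp_pos: [0.5559, -0.0113, 0.2309]
orientation: [0.001, 0.694, 0.72, -0.001]
wrist_force: [-3.5, -2.9, 7.5]
finger_gap: 0.0001
```

Call:
carry_out([
  {"jaw": -1,"tx": 0.6,"ty": 0,"tz": 0,"wx": 0,"wy": 0,"wz": 0},
  {"jaw": -1,"tx": 0.6,"ty": 0,"tz": 0,"wx": 0,"wy": 0,"wz": 0},
  {"jaw": -1,"tx": 0.6,"ty": 0,"tz": 0,"wx": 0,"wy": 0,"wz": 0},
  {"jaw": -1,"tx": 0.6,"ty": 0,"tz": 0,"wx": 0,"wy": 0,"wz": 0},
  {"jaw": -1,"tx": 0.6,"ty": 0,"tz": 0,"wx": 0,"wy": 0,"wz": 0},
  {"jaw": -1,"tx": 0.6,"ty": 0,"tz": 0,"wx": 0,"wy": 0,"wz": 0},
  {"jaw": -1,"tx": 0.6,"ty": 0,"tz": 0,"wx": 0,"wy": 0,"wz": 0},
  {"jaw": -1,"tx": 0.6,"ty": 0,"tz": 0,"wx": 0,"wy": 0,"wz": 0},
  {"jaw": -1,"tx": 0.6,"ty": 0,"tz": 0,"wx": 0,"wy": 0,"wz": 0},
  {"jaw": -1,"tx": 0.6,"ty": 0,"tz": 0,"wx": 0,"wy": 0,"wz": 0},
  {"jaw": -1,"tx": 0.6,"ty": 0,"tz": 0,"wx": 0,"wy": 0,"wz": 0},
  {"jaw": -1,"tx": 0.6,"ty": 0,"tz": 0,"wx": 0,"wy": 0,"wz": 0},
  {"jaw": -1,"tx": 0.6,"ty": 0,"tz": 0,"wx": 0,"wy": 0,"wz": 0},
])

```text
clock: 6.08
tcp_pos: [0.553, 0.0668, 0.2309]
orientation: [0.001, 0.694, 0.72, -0.001]
wrist_force: [-3.7, -2.7, 7.7]
finger_gap: 0.0002
```

Run:
```python
from h import *
for n in ["side","wrist"]:
    img=eyes.read_camera(n)
    cv2.imwrite(f"pics/{n}3.png",img if n=="wrist" else cv2.resize(img[130:270,180:360],None,fx=4,fy=4))
```

```text
(no output)
```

View pics/side3.png

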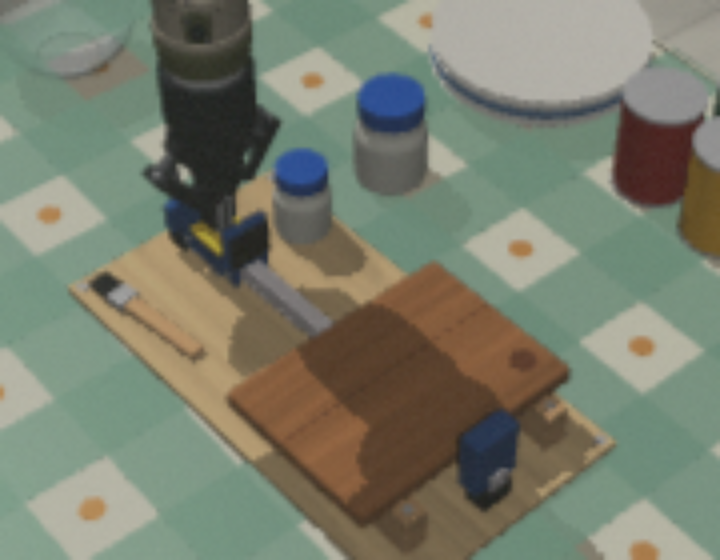

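View pics/wrist3.png

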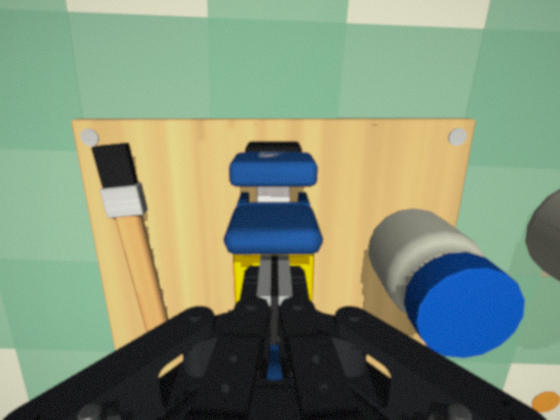

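The jaw is travelling with the fingers, with roughly 20 mm left to the end stop at (273,165). The pot and brush are clear.

Call:
carry_out([
  {"jaw": -1,"tx": 0.4,"ty": 0,"tz": 0,"wx": 0,"wy": 0,"wz": 0},
  {"jaw": -1,"tx": 0.4,"ty": 0,"tz": 0,"wx": 0,"wy": 0,"wz": 0},
  {"jaw": -1,"tx": 0.4,"ty": 0,"tz": 0,"wx": 0,"wy": 0,"wz": 0},
  {"jaw": -1,"tx": 0.3,"ty": 0,"tz": 0,"wx": 0,"wy": 0,"wz": 0},
  {"jaw": -1,"tx": 0.3,"ty": 0,"tz": 0,"wx": 0,"wy": 0,"wz": 0},
  {"jaw": -1,"tx": 0,"ty": 0,"tz": 0,"wx": 0,"wy": 0,"wz": 0},
])

```text
clock: 6.92
tcp_pos: [0.5536, 0.0845, 0.2315]
orientation: [0.002, 0.694, 0.72, 0.0]
wrist_force: [-0.8, -3.4, 6.8]
finger_gap: -0.0003
```

Call:
carry_out([
  {"jaw": -1,"tx": 0.2,"ty": 0,"tz": 0,"wx": 0,"wy": 0,"wz": 0},
  {"jaw": -1,"tx": 0.2,"ty": 0,"tz": 0,"wx": 0,"wy": 0,"wz": 0},
  {"jaw": -1,"tx": 0,"ty": 0,"tz": 0,"wx": 0,"wy": 0,"wz": 0},
])

```text
clock: 7.3
tcp_pos: [0.5537, 0.0875, 0.2316]
orientation: [0.004, 0.695, 0.719, -0.0]
wrist_force: [-1.5, -10.2, 8.0]
finger_gap: -0.0002
```

Call:
carry_out([
  {"jaw": -1,"tx": 0.2,"ty": 0,"tz": 0,"wx": 0,"wy": 0,"wz": 0},
  {"jaw": -1,"tx": 0,"ty": 0,"tz": 0,"wx": 0,"wy": 0,"wz": 0},
  {"jaw": -1,"tx": 0,"ty": 0,"tz": 0,"wx": 0,"wy": 0,"wz": 0},
])

```text
clock: 7.68
tcp_pos: [0.5537, 0.0882, 0.2316]
orientation: [0.005, 0.695, 0.719, -0.002]
wrist_force: [-1.6, -16.6, 8.2]
finger_gap: 0.0002
```

Run:
```python
from h import *
for n in ["side","wrist"]:
    img=eyes.read_camera(n)
    cv2.imwrite(f"pics/{n}4.png",img if n=="wrist" else cv2.resize(img[130:270,180:360],None,fx=4,fy=4))
```

```text
(no output)
```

View pics/wrist4.png

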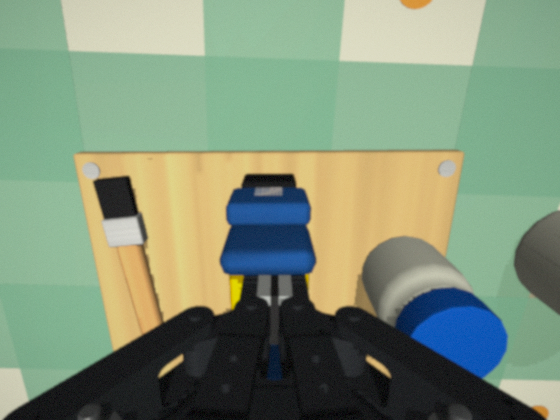

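The rest is hard against the end stop at (268,205), and the side force has risen to 17 N without further travel. I'll ease the load a little, then lift straight up while still in contact so the jaw isn't dragged back.

Call:
carry_out([
  {"jaw": -1,"tx": -0.2,"ty": 0,"tz": 0,"wx": 0,"wy": 0,"wz": 0},
  {"jaw": -1,"tx": 0,"ty": 0,"tz": -0.5,"wx": 0,"wy": 0,"wz": 0},
  {"jaw": -1,"tx": 0,"ty": 0,"tz": -0.5,"wx": 0,"wy": 0,"wz": 0},
  {"jaw": -1,"tx": -0.6,"ty": 0,"tz": -0.5,"wx": 0,"wy": 0,"wz": 0},
  {"jaw": -1,"tx": -0.4,"ty": 0,"tz": -1,"wx": 0,"wy": 0,"wz": 0},
  {"jaw": -1,"tx": 0,"ty": 0,"tz": -2,"wx": 0,"wy": 0,"wz": 0},
  {"jaw": -1,"tx": 0,"ty": 0,"tz": -3,"wx": 0,"wy": 0,"wz": 0},
  {"jaw": -1,"tx": 0,"ty": 0,"tz": -3,"wx": 0,"wy": 0,"wz": 0},
  {"jaw": -1,"tx": 0,"ty": 0,"tz": 0,"wx": 0,"wy": 0,"wz": 0},
  {"jaw": -1,"tx": 0,"ty": 0,"tz": 0,"wx": 0,"wy": 0,"wz": 0},
])

```text
clock: 9.02
tcp_pos: [0.5525, 0.0793, 0.3352]
orientation: [0.0, 0.694, 0.72, 0.0]
wrist_force: [0.5, -1.2, -0.0]
finger_gap: 0.0001
```

Run:
```python
from h import *
for n in ["side","wrist"]:
    img=eyes.read_camera(n);c=eyes.calibration(n)
    cv2.imwrite(f"pics/{n}5.png",img if n=="wrist" else cv2.resize(img[130:270,180:360],None,fx=4,fy=4))
    if n=="wrist":
        m=yellow(img,(150,400,50,420));ys,xs=np.where(m);print(xs.min(),xs.max(),ys.min(),ys.max(),[ray(c,273,v,.064).round(4).tolist() for v in (ys.min(),ys.max())])
```

```text
249 300 190 241 [[0.5503, 0.0944, 0.064], [0.5517, 0.0523, 0.064]]
```

View pics/wrist5.png

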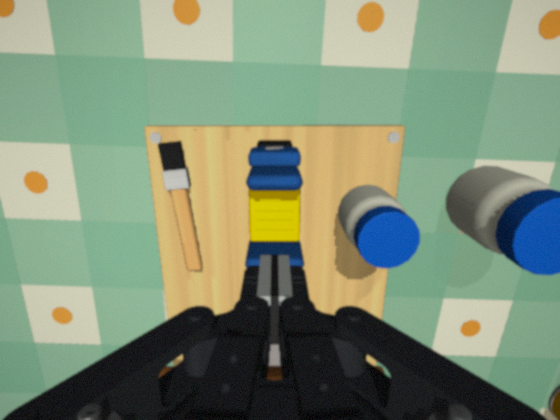

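View pics/side5.png

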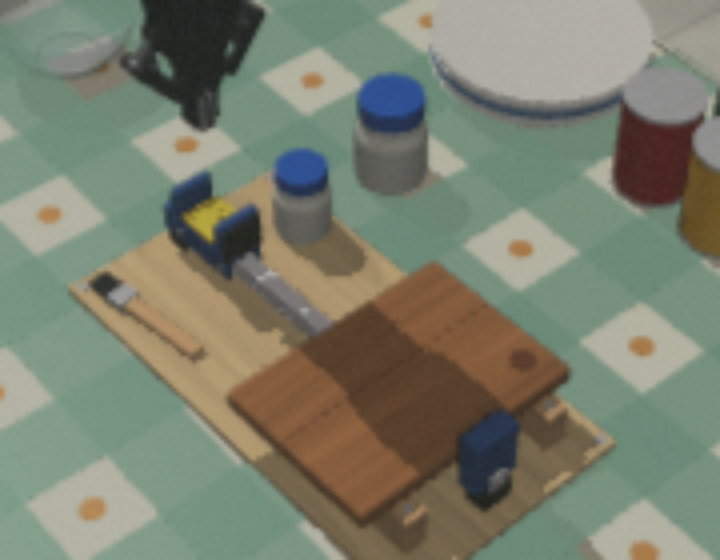

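The yellow pad moved 119.6 to 119.9 mm, so the jaw is at its stop with the release up, and the arm is clear. Handing in.

```bash
python3 -c "
from workcell import env;print(env.hand_in())"
```

```text
the job is handed in; nothing more can be done
None
```

The clamp is open: I pressed the yellow release with the shut fingertips (about 8 N), pushed the jaw back to its end stop, lifted clear and handed in at about 9 s of the 32 s allowed.

- **Jaw:** in the wrist camera the release pad moved 119.6–119.9 mm, against 120 mm of full travel. At the stop the side force rose to 17 N with almost no further movement.
- **Release:** after I let go, the pad measured in the same place as a raised pad would, so I judge it has sprung up. I have no direct reading of that joint.
- **Board and other objects:** in the last pictures the board, glue pot and brush look unmoved. I did not measure them or check the funnel, bowl, spoon rest and mug one by one, but the arm stayed over the clamp.
- **Arm:** the wrist force was back near zero, with the fingertips about 100 mm above the release.

My first move call was refused because the rows lacked some required keys. Nothing moved, and no check disagreed.

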